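# Cure a resin swatch strip on the lamp pad

### The arm

A 7-joint arm with a two-finger parallel gripper is mounted at the origin on the work surface. World frame = base frame: x ahead of the robot, y to its left, z up, the work surface at z = 0. Lengths are in mm, angles in rad, forces in N, time in s.
With the tool pointing down it reaches from about 400 to 875 mm from the base axis. Payload 4.4 kg.
Tool frame: the origin (TCP) lies midway between the tips of the shut fingers; the grasp point (between the pads) lies ctrl.grip_depth behind it (ctrl.grip_depth is the distance from the TCP to the grasp point, in mm); z points along the fingers, y is the line along which they close (so a half turn about z gives the same grasp; the last joint's range is limited). The gripper opens to 85 mm and grips with 20 to 120 N. Pads are 22 mm wide; open, the fingers measure 114 mm over their backs; the gripper's body (76 mm by 85 mm) begins 54 mm behind the grasp point. The pads swing forward as they close: fully open they stand 13 mm farther back than shut.
Start: joints at [1.163, 0.628, 0.038, 1.517, -0.027, 0.996, -0.02], TCP at [217.897, -612.404, 231.313] pointing down, gripper open.
Joint ranges: [-3.06, 3.06], [-0.37, 2.12], [-1.25, 1.32], [0.18, 2.47], [-1.1, 4.24], [0.23, 1.98], [-2.94, 2.94]. Speed limits (rad/s): [2.57, 2.57, 3.14, 3.14, 3.14, 3.14, 3.14].

### API

Orientations are given as [roll, pitch, yaw] about the fixed x, y, z axes, in that order (R = Rz(yaw) Ry(pitch) Rx(roll)).
In Python, from cell import ctrl gives the robot as it stands.
- The arm moves only by the tool carry_out, never from a script. Its argument "deltas" is one flat list of numbers, 7 for each row, row after row: the turn, a rotation vector about the tool's x, y, z in degrees, then the shift along the tool's x, y, z in m, then the closure, from -1 (fully open) to 1 (shut). In form: [wx, wy, wz, dx, dy, dz, claw, wx, wy, wz, dx, dy, dz, claw, ...]. A call has 1 to 12 rows; each row shifts and turns the commanded pose from where the row before left it, along the tool's axes as they then stand; what a row does not reach is not made up. A row lasts 1/8 s, in which the tool goes at most 62.5 mm and 10.7 degrees, less where a joint would pass 70% of its speed; a pose out of reach is approached as far as the arm can. A call with a gripper value outside its range is refused whole. The fingers move at their own pace and stop on an object; the grip force is fixed at half the most. Time passes only in rows, so rows that do not move let the fingers close. It gives the time, the measured TCP pose, the force, the opening and the grip force at its end, in the units of the state.
- ctrl.read_state(): the state, without advancing time (a new reading comes with each control period).
- ctrl.get_image(name): name is "scene" or "top" or "wrist"; returns the picture (384x512x3 uint8, red, green, blue); there is no depth.
- ctrl.calibration(name): a dict with "mtx" (3x3 intrinsics, pixels), "R" (3x3) and "t" (3): a world point X has camera coordinates R X + t. Camera axes: x right, y down, z forward; pixel columns grow to the right and rows downward; lengths in mm; the calibration is good to about 2 mm. The wrist camera is an equidistant fisheye: a pixel r from the principal point sees the ray r / f radians off the axis. A picture is of the moment at which its call begins: read the wrist's pose just before it. calibration takes no time and is no camera call; for the wrist camera it gives the pose at the moment of the call.
- ctrl.finish_job(): hands the job in; it is judged then, once.
The state is a dict: "clock": time; "qpos": joint angles; "qd": joint speeds; "tau": joint torques, N m; "eef_pos": TCP position; "tool_rot": TCP orientation; "force": force on the tool from outside, world axes, zero at the start; "torque": the same for the moment, N m; "width": finger opening in mm; "gripper_force": force on a finger pad.
Only numpy, scipy, OpenCV 4.12 (cv2) and the standard library are available. Lean on these libraries where they do the work, as an engineer would, in place of code of your own. Each camera call takes 0.05 s, during which the arm holds its last target. There are 200 camera calls.

### The job

Slide the thin swatch strip along its wooden tray until roughly a third of it sticks out past the tray's open front, pick it up by that overhanging end and lay it flat on the lamp's violet glass, wholly within the glass, without dropping it. Once it lies there released, press the green start button fully down and let it spring back. Leave the red button and the other things on the bench alone.

Things in the scene. Friction and masses are not known exactly. Their poses are not given: they have to be found in the camera images.
- strip: Thin cream acrylic swatch strip, 130 mm long (x) by 50 mm wide (y) by 6 mm thick, about 55 g, three dark colour patches on top. Origin: centre of its underside; z up. It starts flat in the tray's channel, long axis along it, too close to the rails to be gripped there.
- strip_near (a point): Middle of the strip's short edge at its -x end (65 mm from its centre, 3 mm above its underside): the end next to the tray's open front at the start.
- strip_far (a point): Middle of the strip's short edge at its +x end (65 mm from its centre, 3 mm above its underside).
- tray: Fixed wooden tray block, 216 mm long (x), 84 mm wide (y). Origin: centre of its underside, on the bench. Channel floor 40 mm above the bench; a rail 12 mm wide and 12 mm high along each long side leaves a channel 60 mm wide; an 8 mm thick wall, as high as the rails, closes its +x end. The -x end is open. It may stand left or right of the lamp.
- tray_front (a point): Middle of the tray's open front edge, at floor height, 108 mm from the tray's origin along its -x: a sheer 40 mm drop to the bench. At the start the strip's near end is 5 to 30 mm inside this edge, with 45 mm or more of free channel floor behind its far end.
- lamp: Fixed black curing-lamp pad, 270 mm (x) by 130 mm (y) by 40 mm high, flat top. Origin: centre of its underside, on the bench. The glass is in its +x part, the two buttons at its -x end.
- glass (a point): Centre of the violet glass, flush with the pad's top (40 mm above the bench): 160 mm along its x by 76 mm along its y, with a thin aluminium border flush round it. Axes as the lamp's.
- start (a joint): Green start button: 0 released, 0.006 m fully down. A spring pushes it back; 1.5 N starts it, 5 N holds it fully down.
- start_top (a point): Centre of the top of the green button's 34 mm wide cap, 18 mm above the pad's top when released; it goes straight down. At lamp x = -95 mm, y = +33 mm.
- stop (a joint): Red stop button, same make as the green one; not to be pressed.
- stop_top (a point): Centre of the top of the red button's cap, 66 mm from the green one, at lamp x = -95 mm, y = -33 mm.
- mug: Bystander: orange mug, 76 mm across, 85 mm high, handle on its +y side; origin under its centre.
- pen_rest: Bystander: wooden rest 140 by 70 mm with three pens lying on it, 26 mm high; origin under its centre.
- bottle: Bystander: green bottle with yellow cap, 66 mm across, 170 mm high; origin under its centre.
- brush_pot: Bystander: clear pot of brushes, 72 mm across, 190 mm high; origin under its centre.
- resin_tin: Bystander: tin with a blue label, 80 mm across, 75 mm high; origin under its centre.
- carton: Bystander: cardboard carton 90 (x) by 120 (y) by 60 mm; origin under its centre.
- sand_block: Bystander: cork sanding block 50 (x) by 110 (y) by 35 mm; origin under its centre.

How it is judged:
By the outcome, as a careful person would: the job done as asked, in the order asked, and still so for the second after the job is handed in, with the robot touching nothing.
It also fails if it takes over 64 s, if anything falls off the work surface, if the arm or the gripper's body presses on something with over 40 N, if the wrist force passes 120 N, or if a joint passes its speed limit or range.

## Working session

There is one attempt and no reset: what is moved stays moved. The work goes in short steps, Python scripts to look and compute and a tool call to move; the robot and the scene stay as the last step left them, time stands still between calls to the robot, and variables do not carry over. Pictures are saved under pics/ and viewed, at most 10 in all, crops included, and the job is handed in when it is done.

Besides the shell and the picture viewer there is one more tool, called as name(argument=value, ...), one argument or row to a line, values as JSON. carry_out: Moves the arm, as the interface text tells. Its arguments: {"type":"object","properties":{"deltas":{"type":"array"}},"required":["deltas"]}

```bash
mkdir -p pics; python3 - <<'E'
from cell import ctrl
import cv2,numpy as np
s=ctrl.read_state();print({k:np.round(v,3).tolist() for k,v in s.items()},ctrl.grip_depth)
for n in("top","scene"):
    c=ctrl.calibration(n);print(n,np.round(c["mtx"],1).tolist(),np.round(c["R"],4).tolist(),np.round(c["t"],1).tolist())
    im=ctrl.get_image(n)[:,:,::-1];cv2.imwrite(f"pics/{n}0.png",im)
E
```

```text
{'clock': 0.0, 'qpos': [1.163, 0.629, 0.038, 1.518, -0.027, 0.996, -0.02], 'qd': [-0.0, 0.0, -0.001, -0.001, -0.0, -0.001, 0.001], 'tau': [0.0, -56.341, 1.227, -19.345, 0.011, 0.01, 0.0], 'eef_pos': [217.674, -611.799, 230.389], 'tool_rot': [-3.14, 0.0, 0.342], 'force': [0.397, 0.329, 0.229], 'torque': [0.015, 0.013, -0.012], 'gripper_force': 0.0, 'width': 85.538} 18.700000000000003
top [[463.6, 0.0, 260.3], [0.0, 463.6, 193.4], [0.0, 0.0, 1.0]] [[-0.011, -0.9999, -0.0081], [-0.998, 0.0115, -0.0622], [0.0622, 0.0074, -0.998]] [-5.5, 597.8, 1714.1]
scene [[421.5, 0.0, 255.0], [0.0, 421.5, 186.5], [0.0, 0.0, 1.0]] [[0.8479, 0.5301, -0.0124], [0.4356, -0.7097, -0.5537], [-0.3023, 0.4641, -0.8326]] [-499.9, -225.6, 1591.5]
```

View pics/top0.png

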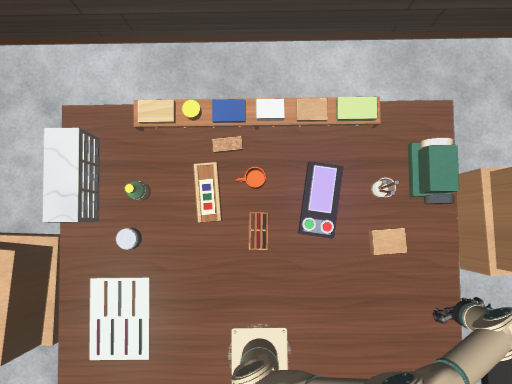

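View pics/scene0.png

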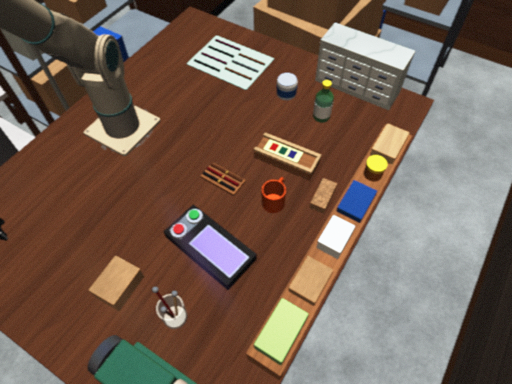

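Top view: the tray is at about (207,192) with its strip at (207,196), and its open end points down, towards the robot. The lamp is at (321,200), glass at (323,189), green button (309,224), red (327,227). The mug (255,178) and pens (258,231) lie between them. The scene view agrees.

```bash
cat > h.py <<'E'
from cell import ctrl
import cv2,numpy as np
from scipy.spatial.transform import Rotation as Ro
def ray(c,p,fish=False):
    K=np.array(c["mtx"]);R=np.array(c["R"]);t=np.array(c["t"])
    v=np.array([(p[0]-K[0,2])/K[0,0],(p[1]-K[1,2])/K[1,1],1.])
    if fish:
        r=np.hypot(v[0],v[1]);v=np.array([*(v[:2]/max(r,1e-9)*np.sin(r)),np.cos(r)])
    return -R.T@t,R.T@v/np.linalg.norm(v)
def plane(c,p,z,fish=False):
    o,d=ray(c,p,fish);return o+d*(z-o[2])/d[2]
def tri(rs):
    A=sum(np.eye(3)-np.outer(d,d) for o,d in rs);b=sum((np.eye(3)-np.outer(d,d))@o for o,d in rs)
    return np.linalg.solve(A,b)
def mask(im,lo,hi):
    return cv2.inRange(cv2.cvtColor(im,cv2.COLOR_BGR2HSV),np.array(lo),np.array(hi))
def blobs(m,amin=20):
    cs,_=cv2.findContours(m,cv2.RETR_EXTERNAL,cv2.CHAIN_APPROX_NONE)
    return sorted([c for c in cs if cv2.contourArea(c)>=amin],key=cv2.contourArea,reverse=True)
E
python3 - <<'E'
from h import *
C={n:ctrl.calibration(n) for n in("top","scene")};I={n:cv2.imread(f"pics/{n}0.png") for n in C}
roi={"top":(185,155,350,245),"scene":(160,130,325,290)}
col={"glass":((118,60,120),(140,255,255)),"green":((55,140,90),(85,255,255)),"red":((170,140,120),(180,255,255)),"cream":((0,0,195),(60,70,255))}
for k,(lo,hi) in col.items():
    rs=[]
    for n in C:
        x0,y0,x1,y1=roi[n];m=np.zeros(I[n].shape[:2],np.uint8);m[y0:y1,x0:x1]=mask(I[n],lo,hi)[y0:y1,x0:x1]
        if k=="cream": m=cv2.morphologyEx(m,cv2.MORPH_CLOSE,np.ones((9,9)))
        for b in blobs(m)[:3]:
            r=cv2.minAreaRect(b);print(k,n,np.round(r[0],1),np.round(r[1],1),round(r[2],1),cv2.contourArea(b))
            if k in("glass","cream"): print(np.round([plane(C[n],p,46 if k=="cream" else 40)[:2] for p in cv2.boxPoints(r)]).tolist())
        b=blobs(m)
        if b: rs.append(ray(C[n],cv2.minAreaRect(b[0])[0]))
    if len(rs)==2: print(k,"XYZ",np.round(tri(rs),1))
c=ctrl.calibration("wrist");print(np.round(c["mtx"],1).tolist(),np.round(c["R"],3).tolist(),np.round(-c["R"].T@c["t"],1))
E
```

```text
glass top [322.  188.8] [19.3 42.4] 7.6 759.0
[[538.0, -193.0], [694.0, -217.0], [684.0, -287.0], [528.0, -264.0]]
glass top [206. 187.] [6. 8.] 90.0 40.5
[[634.0, 203.0], [633.0, 173.0], [611.0, 173.0], [612.0, 203.0]]
glass scene [218. 250.] [50.4 24.2] 39.1 1125.5
[[528.0, -267.0], [530.0, -191.0], [692.0, -217.0], [686.0, -289.0]]
glass scene [291.6 153.8] [5.4 6.3] 26.6 25.0
[[612.0, 178.0], [609.0, 205.0], [628.0, 204.0], [632.0, 178.0]]
glass XYZ [ 610.6 -240.9   37.9]
green scene [194.  214.5] [7. 8.] 90.0 46.5
red scene [178.2 228.8] [8.5 9.2] 45.0 57.5
cream top [206.8 196.4] [34.9 13.5] 85.2 423.0
[[650.0, 215.0], [653.0, 165.0], [525.0, 155.0], [521.0, 204.0]]
cream scene [282.9 150.7] [37.2 11.5] 21.4 368.5
[[529.0, 154.0], [517.0, 203.0], [650.0, 213.0], [660.0, 165.0]]
cream XYZ [588.  185.4  42.4]
[[297.3, 0.0, 259.9], [0.0, 297.3, 191.5], [0.0, 0.0, 1.0]] [[0.335, -0.942, -0.003], [-0.906, -0.323, 0.274], [-0.259, -0.089, -0.962]] [ 281.8 -589.   374.1]
```

carry_out(
  deltas=[0, 0, 9.4, 0, 0, 0, -0.2, 0, 0, 9.4, 0, 0, 0, -0.2, 0, 0, 9.4, 0, 0, 0, -0.2, 0, 0, 0, 0.033, -0.0468, 0, -0.2, 0, 0, 0, 0.033, -0.0468, 0, -0.2, 0, 0, 0, 0.033, -0.0468, 0, -0.2, 0, 0, 0, 0.033, -0.0468, 0, -0.2, 0, 0, 0, 0.033, -0.0468, 0, -0.2, 0, 0, 0, 0.033, -0.0468, 0, -0.2, 0, 0, 0, 0.033, -0.0468, 0, -0.2, 0, 0, 0, 0.033, -0.0468, 0, -0.2, 0, 0, 0, 0.033, -0.0468, 0, -0.2],
)

```text
clock: 1.6
eef_pos: [575.5, -238.9, 231.0]
tool_rot: [3.142, 0.001, -0.15]
force: [0.9, -0.1, -0.5]
width: 51.6
gripper_force: 0.0
```

carry_out(
  deltas=[0, 0, 0, 0, 0, 0, -0.2, 0, 0, 0, 0, 0, 0, -0.2],
)

```text
clock: 1.85
eef_pos: [574.0, -240.7, 230.8]
tool_rot: [3.141, 0.001, -0.15]
force: [-0.5, 0.1, 0.1]
width: 51.1
gripper_force: 0.0
```

```bash
python3 - <<'E'
from h import *
import json
c=ctrl.calibration("wrist");s=ctrl.read_state();im=ctrl.get_image("wrist")[:,:,::-1].copy()
cv2.imwrite("pics/w1.png",im);json.dump({k:np.array(v).tolist() for k,v in c.items()},open("w1.json","w"))
print(s["clock"],s["eef_pos"],s["tool_rot"],s["width"],s["force"])
E
```

```text
1.85 [ 574.0161269  -240.68473765  230.80321985] [ 3.14094173e+00  1.47175064e-03 -1.50082342e-01] 51.14154863444528 [-0.4527875   0.12885956  0.07103891]
```

View pics/w1.png

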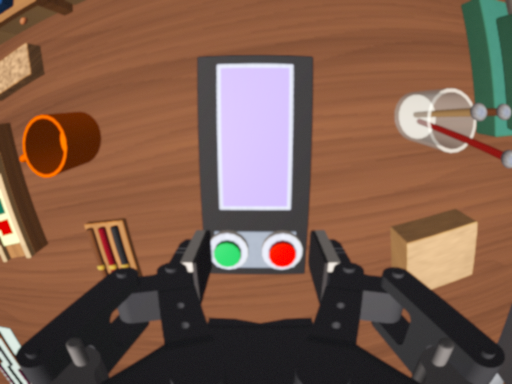

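Wrist view: the glass corners are at about (217,64), (294,64), (292,210) and (219,210). The green button is at (229,253) and the red at (283,254).

carry_out(
  deltas=[0, 0, -6.7, 0, 0, 0, -0.2, 0, 0, -6.7, 0, 0, 0, -0.2, 0, 0, 0, 0, -0.0475, 0, -0.2, 0, 0, 0, 0, -0.0475, 0, -0.2, 0, 0, 0, 0, -0.0475, 0, -0.2, 0, 0, 0, 0, -0.0475, 0, -0.2, 0, 0, 0, 0, -0.0475, 0, -0.2, 0, 0, 0, 0, -0.0475, 0, -0.2, 0, 0, 0, 0, -0.0475, 0, -0.2, 0, 0, 0, 0, -0.0475, 0, -0.2, 0, 0, 0, 0, -0.0475, 0, -0.2, 0, 0, 0, 0, 0, 0, -0.2],
)

```text
clock: 3.4
eef_pos: [538.2, 188.9, 231.3]
tool_rot: [-3.139, 0.0, 0.088]
force: [0.5, -0.7, 0.3]
width: 51.1
gripper_force: 0.0
```

```bash
python3 - <<'E'
from h import *
import json
c=ctrl.calibration("wrist");s=ctrl.read_state();im=ctrl.get_image("wrist")[:,:,::-1].copy()
cv2.imwrite("pics/w2.png",im);json.dump({k:np.array(v).tolist() for k,v in c.items()},open("w2.json","w"))
print(s["clock"],s["eef_pos"],s["tool_rot"])
c1={k:np.array(v) for k,v in json.load(open("w1.json")).items()};im1=cv2.imread("pics/w1.png")
for k,lo,hi,z in(("glass",(118,40,120),(150,255,255),40),("green",(55,140,90),(85,255,255),58),("red",(174,160,120),(180,255,255),58)):
    m=mask(im1,lo,hi);m[:, :190]=0;m[:,330:]=0
    b=blobs(m)[0];r=cv2.minAreaRect(b);M=cv2.moments(b);p=(M["m10"]/M["m00"],M["m01"]/M["m00"])
    print(k,np.round(p,1),np.round(plane(c1,p,z,True),1))
    if k=="glass":
        q=cv2.approxPolyDP(b,8,True)[:,0];P=np.array([plane(c1,x,40,True) for x in q]);print(q.tolist(),np.round(P,1).tolist(),P.mean(0))
E
```

```text
3.4 [538.20421986 188.91308313 231.28660337] [-3.13939725e+00  1.32648217e-04  8.81128307e-02]
glass [254.7 135.7] [ 611.9 -240.8   40. ]
[[221, 69], [223, 203], [286, 205], [288, 69]] [[692.8, -215.3, 40.0], [539.1, -191.3, 40.0], [525.5, -265.0, 40.0], [681.3, -288.6, 40.0]] [ 609.684495   -240.06864544   40.        ]
green [227.  253.4] [ 481.2 -187.    58. ]Traceback (most recent call last):
  File "<stdin>", line 9, in <module>
IndexError: list index out of range
```

View pics/w2.png

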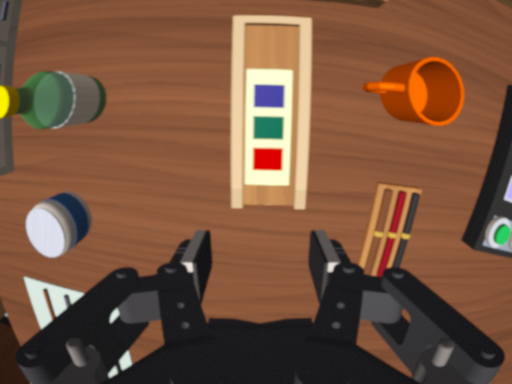

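Tray from above: the strip spans rows 69–186 at columns 247–293. The tray's open front edge is at row ~207, and its end wall is at row ~18–25.

```bash
python3 - <<'E'
from h import *
import json
c={k:np.array(v) for k,v in json.load(open("w2.json")).items()};im=cv2.imread("pics/w2.png")
x0=mask(im,(20,15,190),(45,110,255));x0[:, :225]=0;x0[:,320:]=0
for f in (-999,):
    m=cv2.morphologyEx(x0,cv2.MORPH_OPEN,np.ones((3,3)));b=blobs(m,200);
    for k in b[:3]: print(cv2.contourArea(k),cv2.boundingRect(k))
    h=cv2.convexHull(b[0]);q=cv2.approxPolyDP(h,6,True)[:,0]
    P=np.array([plane(c,p,46,True) for p in q]);print(q.tolist(),np.round(P,1).tolist(),P.mean(0))
# row profile down the floor to find front edge & wall
hsv=cv2.cvtColor(im,cv2.COLOR_BGR2HSV)
g=im[:,262:276].mean(1)
print([(r,g[r].round().tolist()) for r in list(range(12,32))+list(range(183,214,1))])
for p,z in(((233,208),40),((305,208),40),((269,207),40),((269,25),52),((270,26),40)): print(p,np.round(plane(c,p,z,True),1))
# strip height: same patches in wrist and scene/top
for k,lo,hi in(("red",(170,150,100),(180,255,255)),("red0",(0,200,150),(3,255,255)),("green",(70,100,60),(90,255,140)),("blue",(112,100,80),(125,255,255))):
    rs=[]
    for n in("top","scene","w2"):
        i=cv2.imread(f"pics/{n if n=='w2' else n+'0'}.png");m=mask(i,lo,hi);a,b_,d,e={"top":(198,175,218,215),"scene":(260,135,310,165),"w2":(248,70,292,185)}[n]
        o=np.zeros_like(m);o[b_:e,a:d]=m[b_:e,a:d];M=cv2.moments(o,True)
        if M["m00"]>5: rs.append(ray(c if n=="w2" else ctrl.calibration(n),(M["m10"]/M["m00"],M["m01"]/M["m00"]),n=="w2"))
    if len(rs)>1: print(k,len(rs),np.round(tri(rs),1))
E
```

```text
5292.5 (244, 69, 49, 117)
[[292, 70], [289, 183], [246, 184], [246, 69]] [[652.5, 164.5, 46.0], [525.5, 155.0, 46.0], [519.9, 203.9, 46.0], [648.9, 214.4, 46.0]] [586.69461415 184.43820324  46.        ]
[(12, [58.0, 86.0, 137.0]), (13, [58.0, 86.0, 136.0]), (14, [68.0, 98.0, 144.0]), (15, [106.0, 144.0, 182.0]), (16, [144.0, 186.0, 219.0]), (17, [159.0, 202.0, 232.0]), (18, [162.0, 205.0, 235.0]), (19, [162.0, 205.0, 235.0]), (20, [162.0, 204.0, 234.0]), (21, [155.0, 197.0, 228.0]), (22, [132.0, 173.0, 204.0]), (23, [90.0, 126.0, 156.0]), (24, [58.0, 89.0, 120.0]), (25, [63.0, 102.0, 147.0]), (26, [78.0, 126.0, 180.0]), (27, [84.0, 136.0, 192.0]), (28, [85.0, 137.0, 193.0]), (29, [85.0, 138.0, 194.0]), (30, [86.0, 138.0, 194.0]), (31, [86.0, 139.0, 195.0]), (183, [209.0, 255.0, 255.0]), (184, [192.0, 240.0, 246.0]), (185, [150.0, 199.0, 222.0]), (186, [104.0, 156.0, 203.0]), (187, [90.0, 143.0, 199.0]), (188, [89.0, 142.0, 199.0]), (189, [89.0, 142.0, 199.0]), (190, [89.0, 142.0, 199.0]), (191, [89.0, 142.0, 199.0]), (192, [88.0, 142.0, 198.0]), (193, [89.0, 142.0, 199.0]), (194, [89.0, 142.0, 198.0]), (195, [89.0, 142.0, 198.0]), (196, [89.0, 142.0, 198.0]), (197, [89.0, 142.0, 198.0]), (198, [89.0, 142.0, 198.0]), (199, [88.0, 142.0, 198.0]), (200, [89.0, 142.0, 198.0]), (201, [89.0, 142.0, 198.0]), (202, [89.0, 142.0, 198.0]), (203, [91.0, 142.0, 196.0]), (204, [88.0, 134.0, 187.0]), (205, [74.0, 111.0, 163.0]), (206, [62.0, 91.0, 142.0]), (207, [59.0, 87.0, 138.0]), (208, [60.0, 88.0, 139.0]), (209, [60.0, 89.0, 141.0]), (210, [61.0, 91.0, 144.0]), (211, [64.0, 94.0, 147.0]), (212, [65.0, 95.0, 150.0]), (213, [65.0, 96.0, 151.0])]
(233, 208) [487.5 217.3  40. ]
(305, 208) [495.  131.4  40. ]
(269, 207) [492.6 174.6  40. ]
(269, 25) [700. 194.  52.]
(270, 26) [702.4 192.7  40. ]
red0 2 [551.6 182.6  44.9]
green 2 [586.9 185.1  44.7]
blue 3 [622.8 187.6  46.1]
```

carry_out(
  deltas=[0, 0, 0, 0.0345, 0.0019, 0.0, 1, 0, 0, 0, 0.0345, 0.0019, 0.025, 1, 0, 0, 0, 0.0345, 0.0019, 0.05, 1, 0, 0, 0, 0.0345, 0.0019, 0.05, 1, 0, 0, 0, 0, 0, 0, 1, 0, 0, 0, 0, 0, 0, 1, 0, 0, 0, 0, 0, 0, 1],
)

```text
clock: 4.32
eef_pos: [678.2, 189.1, 109.7]
tool_rot: [-3.141, -0.004, 0.083]
force: [-0.2, -1.6, 0.0]
width: -0.3
gripper_force: 0.0
```

```bash
cat > st.py <<'E'
from h import *
import sys
def go(target,yaw=None):
    s=ctrl.read_state();R=Ro.from_euler("xyz",s["tool_rot"])
    print(round(s["clock"],2),np.round(s["eef_pos"],1),np.round(s["tool_rot"],4),"F",np.round(s["force"],1),"w",round(s["width"],1),round(s["gripper_force"],1))
    if target is not None: print("tool delta mm",np.round(R.inv().apply(np.array(target)-s["eef_pos"]),1))
    if yaw is not None: print("turn deg",np.round((R.inv()*Ro.from_euler("xyz",[np.pi,0,yaw])).as_rotvec(True),2))
if __name__=="__main__":
    a=[float(x) for x in sys.argv[1:]];go(a[:3] or None,a[3] if len(a)>3 else None)
E
python3 st.py 677 191.5 43 0.08
```

```text
4.33 [678.2 189.1 109.7] [-3.1407 -0.0044  0.0827] F [-0.2 -1.6  0. ] w -0.3 0.0
tool delta mm [-1.3 -2.4 66.7]
turn deg [-0.05 -0.25  0.15]
```

carry_out(
  deltas=[0, 0, 0, -0.0015, -0.0025, 0.02, 1, 0, 0, 0, 0, 0, 0.02, 1, 0, 0, 0, 0, 0, 0.01, 1, 0, 0, 0, 0, 0, 0.007, 1, 0, 0, 0, 0, 0, 0, 1, 0, 0, 0, 0, 0, 0, 1, 0, 0, 0, 0, 0, 0, 1],
)

```text
clock: 5.2
eef_pos: [675.9, 191.9, 50.0]
tool_rot: [-3.141, -0.001, 0.083]
force: [-0.0, -0.4, -0.3]
width: 0.4
gripper_force: 0.0
```

```bash
python3 st.py 677 191.5 42.5 0.08
```

```text
5.2 [675.9 191.9  50. ] [-3.1414e+00 -1.1000e-03  8.3300e-02] F [-0.  -0.4 -0.3] w 0.4 0.0
tool delta mm [1.  0.5 7.5]
turn deg [-0.01 -0.06  0.19]
```

carry_out(
  deltas=[0, 0, 0, 0, 0, 0.004, 1, 0, 0, 0, 0, 0, 0.003, 1, 0, 0, 0, 0, 0, 0, 1, 0, 0, 0, 0, 0, 0, 1],
)

```text
clock: 5.7
eef_pos: [675.5, 191.8, 42.3]
tool_rot: [3.142, 0.0, 0.083]
force: [0.0, -0.1, -0.5]
width: 0.4
gripper_force: 0.0
```

carry_out(
  deltas=[0, 0, 0, -0.008, 0, 0, 1, 0, 0, 0, -0.008, 0, 0, 1, 0, 0, 0, -0.008, 0, 0, 1, 0, 0, 0, -0.008, 0, 0, 1, 0, 0, 0, -0.008, 0, 0, 1, 0, 0, 0, -0.008, 0, 0, 1, 0, 0, 0, -0.008, 0, 0, 1, 0, 0, 0, -0.006, 0, 0, 1, 0, 0, 0, -0.003, 0, 0, 1, 0, 0, 0, 0, 0, 0, 1, 0, 0, 0, 0, 0, 0, 1],
)

```text
clock: 7.08
eef_pos: [610.8, 186.4, 42.3]
tool_rot: [-3.142, -0.0, 0.083]
force: [-0.5, 0.0, -0.5]
width: -0.2
gripper_force: 0.0
```

```bash
python3 st.py 592.3 184.3 42.5 0.08; python3 - <<'E'
from h import *
c=ctrl.calibration("wrist");im=ctrl.get_image("wrist")[:,:,::-1].copy();t=ctrl.get_image("top")[:,:,::-1]
cv2.imwrite("pics/w3.png",np.vstack([im,cv2.resize(t[150:230,180:290],(512,372))])[:600*2]);cv2.imwrite("pics/t3.png",t);
v=np.hstack([im,cv2.resize(t[155:235,180:240],(288,384))]);cv2.imwrite("pics/v3.png",v)
E
```

```text
7.08 [610.8 186.4  42.3] [-3.1416e+00 -1.0000e-04  8.3400e-02] F [-0.5  0.  -0.5] w -0.2 0.0
tool delta mm [-18.6   0.6  -0.2]
turn deg [-0.   -0.    0.19]
```

View pics/v3.png

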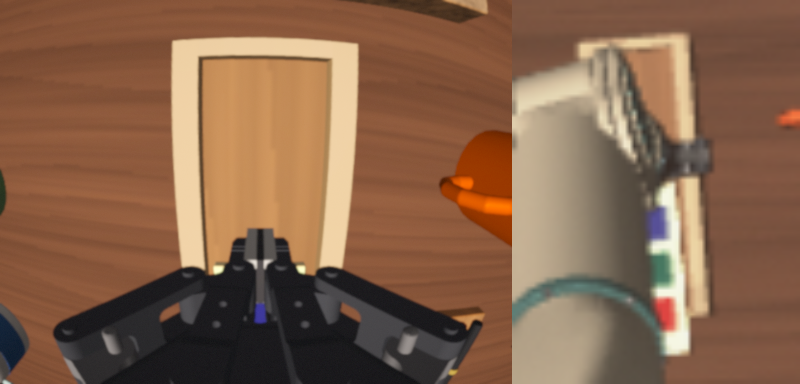

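The strip has been pushed ahead of the fingers and now overhangs the front (top crop, right). I'll measure the overhang next.

```bash
cat > ov.py <<'E'
from h import *
c=ctrl.calibration("top")
def run(f):
    i=cv2.imread(f);out={}
    for k,lo,hi in(("red",(170,150,100),(180,255,255)),("red0",(0,150,120),(4,255,255)),("green",(65,80,50),(95,255,160)),("cream",(0,0,185),(60,80,255))):
        m=mask(i,lo,hi);o=np.zeros_like(m);o[175:245,195:225]=m[175:245,195:225];b=blobs(o,6)
        if b: M=cv2.moments(b[0]);p=(M["m10"]/M["m00"],M["m01"]/M["m00"]);r=cv2.boundingRect(b[0]);print(f,k,np.round(p,1),r,np.round(plane(c,p,46)[:2],1),"bottom",np.round(plane(c,(p[0],r[1]+r[3]-.5),46)[:2],1))
E
python3 -c "
from ov import *
run('pics/top0.png');run('pics/t3.png')"
```

```text
pics/top0.png red0 [207.5 205.5] (204, 203, 8, 7) [553.6 182.4] bottom [539.1 182.4]
pics/top0.png green [206.4 196.2] (203, 193, 8, 7) [587.9 186.2] bottom [575.9 186.2]
pics/top0.png cream [206.8 196.4] (199, 179, 17, 36) [587.3 184.7] bottom [520.7 185. ]
pics/t3.png red0 [211.6 220.1] (210, 217, 4, 7) [500.  167.5] bottom [487.6 167.6]
pics/t3.png green [210.5 210.5] (209, 208, 4, 6) [535.3 171.2] bottom [524.3 171.3]
pics/t3.png cream [213.3 212.1] (209, 193, 8, 36) [529.2 161.1] bottom [469.2 161.4]
```

carry_out(
  deltas=[0, 0, 0, -0.006, 0, 0, 1, 0, 0, 0, -0.006, 0, 0, 1, 0, 0, 0, -0.004, 0, 0, 1, 0, 0, 0, -0.002, 0, 0, 1, 0, 0, 0, 0, 0, 0, 1, 0, 0, 0, 0, 0, 0, 1, 0, 0, 0, 0.01, 0, 0, 1, 0, 0, 0, 0, 0, -0.05, 1, 0, 0, 0, 0, 0, -0.05, 1, 0, 0, 0, 0, 0, -0.05, 1],
)

```text
clock: 8.43
eef_pos: [603.5, 185.7, 194.0]
tool_rot: [3.142, -0.001, 0.083]
force: [1.1, -0.7, 0.2]
width: 0.2
gripper_force: 0.0
```

```bash
python3 st.py 475 180 200 0.08
```

```text
8.43 [603.5 185.7 194. ] [ 3.1415e+00 -7.0000e-04  8.3200e-02] F [ 1.1 -0.7  0.2] w 0.2 0.0
tool delta mm [-128.5   -5.    -6.1]
turn deg [ 0.   -0.04  0.18]
```

carry_out(
  deltas=[0, 0, 0, -0.032, 0, 0, -0.4, 0, 0, 0, -0.032, 0, 0, -0.4, 0, 0, 0, -0.032, 0, 0, -0.4, 0, 0, 0, -0.032, 0, 0, -0.4, 0, 0, 0, 0, 0, 0, -0.4, 0, 0, 0, 0, 0, 0, -0.4, 0, 0, 0, 0, 0, 0, -0.4],
)

```text
clock: 9.3
eef_pos: [476.5, 175.2, 192.4]
tool_rot: [-3.141, -0.001, 0.083]
force: [-0.3, 0.5, 1.1]
width: 59.4
gripper_force: 0.0
```

```bash
python3 st.py 475 175.7 100 0.08; python3 - <<'E'
from h import *
import json
c=ctrl.calibration("wrist");im=ctrl.get_image("wrist")[:,:,::-1].copy()
cv2.imwrite("pics/w4.png",im);json.dump({k:np.array(v).tolist() for k,v in c.items()},open("w4.json","w"))
m=mask(im,(20,15,190),(45,110,255));m[:,:225]=0;m[:,320:]=0
m=cv2.morphologyEx(m,cv2.MORPH_OPEN,np.ones((3,3)))
for b in blobs(m,200)[:3]:
    q=cv2.approxPolyDP(cv2.convexHull(b),6,True)[:,0];P=np.array([plane(c,p,46,True) for p in q]);print(q.tolist(),np.round(P,1).tolist(),P.mean(0).round(1))
E
```

```text
9.3 [476.5 175.2 192.4] [-3.1415e+00 -1.3000e-03  8.3000e-02] F [-0.3  0.5  1.1] w 59.4 0.0
tool delta mm [-1.6 -0.6 92.4]
turn deg [-0.01 -0.08  0.17]
[[284, 73], [284, 202], [236, 203], [233, 75]] [[581.7, 160.9, 46.0], [452.9, 148.6, 46.0], [447.8, 197.7, 46.0], [575.8, 209.5, 46.0]] [514.6 179.2  46. ]
```

View pics/w4.png

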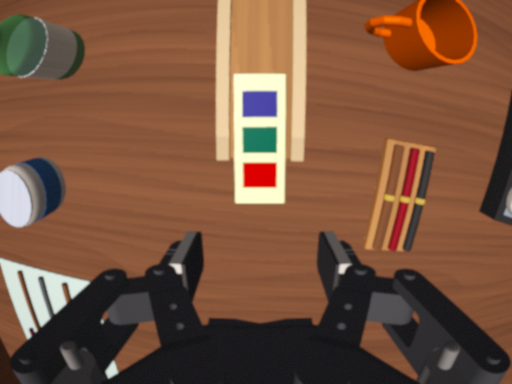

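The strip now overhangs by about 45 mm: its near end is at row 203, and the tray front is at row ~160. It lies at yaw ≈0.093. I'll straddle the overhang and touch the bench lightly to find the fingertip height at this opening.

carry_out(
  deltas=[0, 0, -0.6, -0.0042, -0.0004, 0, -0.4, 0, 0, 0, 0, 0, 0.04, -0.4, 0, 0, 0, 0, 0, 0.04, -0.4, 0, 0, 0, 0, 0, 0, -0.4, 0, 0, 0, 0, 0, 0, -0.4],
)

```text
clock: 9.98
eef_pos: [471.6, 175.3, 113.2]
tool_rot: [-3.141, -0.001, 0.094]
force: [-0.1, 0.0, -0.0]
width: 59.7
gripper_force: 0.0
```

```bash
python3 st.py 472.3 175.2 10 0.093
```

```text
9.97 [471.6 175.3 113.2] [-3.1413e+00 -1.2000e-03  9.3900e-02] F [-0.1  0.  -0. ] w 59.7 0.0
tool delta mm [  0.5   0.2 103.2]
turn deg [-0.02 -0.07  0.05]
```

carry_out(
  deltas=[0, 0, 0, 0.0005, 0, 0.04, -0.4, 0, 0, 0, 0, 0, 0.03, -0.4, 0, 0, 0, 0, 0, 0.025, -0.4, 0, 0, 0, 0, 0, 0.01, -0.4, 0, 0, 0, 0, 0, 0, -0.4, 0, 0, 0, 0, 0, 0, -0.4],
)

```text
clock: 10.72
eef_pos: [472.4, 175.5, 8.5]
tool_rot: [-3.141, -0.002, 0.094]
force: [-0.3, 0.4, -0.2]
width: 59.8
gripper_force: 0.0
```

carry_out(
  deltas=[0, 0, 0, 0, 0, 0.003, -0.4, 0, 0, 0, 0, 0, 0.003, -0.4, 0, 0, 0, 0, 0, 0, -0.4],
)

```text
clock: 11.1
eef_pos: [471.3, 175.1, 1.2]
tool_rot: [3.142, 0.0, 0.094]
force: [0.0, 0.4, -0.4]
width: 59.6
gripper_force: 0.0
```

carry_out(
  deltas=[0, 0, 0, 0, 0, 0.002, -0.4, 0, 0, 0, 0, 0, 0.001, -0.4, 0, 0, 0, 0, 0, 0, -0.4],
)

```text
clock: 11.48
eef_pos: [471.4, 175.1, -1.8]
tool_rot: [3.142, 0.0, 0.094]
force: [-0.6, -0.1, 0.3]
width: 59.6
gripper_force: 0.0
```

carry_out(
  deltas=[0, 0, 0, 0, 0, 0.001, -0.4, 0, 0, 0, 0, 0, 0.001, -0.4, 0, 0, 0, 0, 0, 0, -0.4],
)

```text
clock: 11.85
eef_pos: [471.4, 175.2, -3.7]
tool_rot: [-3.142, 0.0, 0.094]
force: [0.3, 0.0, -0.7]
width: 59.7
gripper_force: 0.0
```

carry_out(
  deltas=[0, 0, 0, 0, 0, 0.001, -0.4, 0, 0, 0, 0, 0, 0.0, -0.4, 0, 0, 0, 0, 0, 0, -0.4],
)

```text
clock: 12.22
eef_pos: [471.4, 175.2, -4.7]
tool_rot: [-3.142, -0.0, 0.094]
force: [0.1, 0.3, -0.0]
width: 59.7
gripper_force: 0.0
```

carry_out(
  deltas=[0, 0, 0, 0, 0, 0.001, -0.4, 0, 0, 0, 0, 0, 0.0, -0.4],
)

```text
clock: 12.48
eef_pos: [471.5, 175.2, -5.0]
tool_rot: [-3.141, -0.0, 0.094]
force: [-0.3, -1.5, 7.6]
width: 59.6
gripper_force: 4.0
```

carry_out(
  deltas=[0, 0, 0, 0, 0, 0.001, -0.4, 0, 0, 0, 0, 0, 0.0, -0.4],
)

```text
clock: 12.72
eef_pos: [471.5, 175.2, -5.0]
tool_rot: [-3.141, -0.001, 0.094]
force: [-3.6, -1.0, 19.3]
width: 59.9
gripper_force: 9.3
```

carry_out(
  deltas=[0, 0, 0, 0, 0, 0.001, -0.4, 0, 0, 0, 0, 0, 0.0, -0.4],
)

```text
clock: 12.98
eef_pos: [471.5, 175.2, -5.1]
tool_rot: [-3.141, -0.001, 0.094]
force: [-5.0, -1.2, 28.6]
width: 59.9
gripper_force: 14.6
```

Tips touch the bench at TCP z = -5.0, so they stand 5 mm back at this opening and about 3.2 mm back at 50 mm. I'll grip with the tips about 1 mm above the strip's underside, at TCP z ≈ 37.8.

carry_out(
  deltas=[0, 0, 0, 0.0008, 0, -0.0255, -0.4, 0, 0, 0, 0, 0, -0.02, -0.4, 0, 0, 0, 0, 0, 0, -0.4, 0, 0, 0, 0, 0, 0, -0.4, 0, 0, 0, 0, 0, 0, -0.4],
)

```text
clock: 13.6
eef_pos: [471.7, 175.1, 37.0]
tool_rot: [3.141, 0.001, 0.094]
force: [-0.3, 0.3, 0.2]
width: 60.0
gripper_force: 0.0
```

```bash
python3 st.py 472.3 175.2 37.8 0.093
```

```text
13.6 [471.7 175.1  37. ] [3.1412e+00 1.5000e-03 9.4000e-02] F [-0.3  0.3  0.2] w 60.0 0.0
tool delta mm [ 0.6 -0.1 -0.8]
turn deg [0.02 0.08 0.06]
```

carry_out(
  deltas=[0, 0, 0, 0, 0, -0.0005, 1, 0, 0, 0, 0, 0, 0, 1, 0, 0, 0, 0, 0, 0, 1, 0, 0, 0, 0, 0, 0, 1, 0, 0, 0, 0, 0, 0, 1],
)

```text
clock: 14.22
eef_pos: [472.3, 175.3, 38.3]
tool_rot: [-3.142, -0.0, 0.094]
force: [0.3, 1.2, -1.0]
width: 47.6
gripper_force: 61.7
```

carry_out(
  deltas=[0, 0, 0, 0, 0, -0.005, 1, 0, 0, 0, 0, 0, -0.01, 1, 0, 0, 0, 0, 0, -0.01, 1, 0, 0, 0, 0, 0, 0, 1],
)

```text
clock: 14.72
eef_pos: [473.0, 175.6, 64.5]
tool_rot: [-3.141, -0.002, 0.094]
force: [0.0, -0.4, 0.3]
width: 47.4
gripper_force: 61.7
```

```bash
python3 st.py; python3 - <<'E'
from h import *
im=ctrl.get_image("wrist")[:,:,::-1];s=ctrl.get_image("scene")[:,:,::-1]
cv2.imwrite("pics/v5.png",np.hstack([im[:,100:420],cv2.resize(s[100:190,220:332],(478,384))]))
E
```

```text
14.72 [473.  175.6  64.5] [-3.1409e+00 -2.3000e-03  9.4000e-02] F [ 0.  -0.4  0.3] w 47.4 61.7
```

View pics/v5.png

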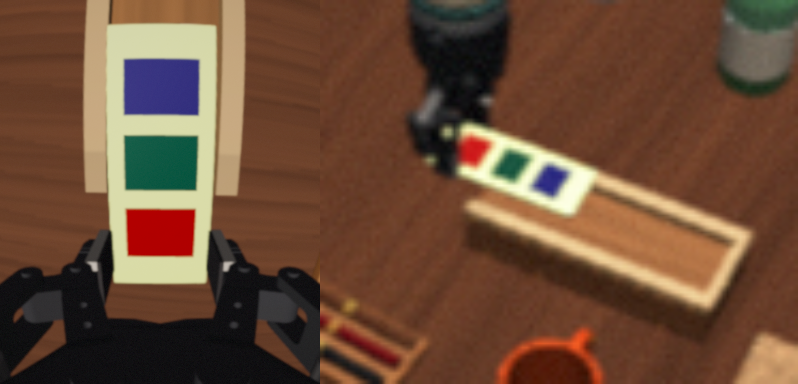

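The strip is held level by its near end. In the left crop it sits between the pads, with its red patch nearest the gripper, and it is clear of the tray.

carry_out(
  deltas=[0, 0, 0, 0, 0, -0.02, 1, 0, 0, 0, 0, 0, -0.04, 1, 0, 0, 0, 0, 0, -0.03, 1, 0, 0, 3, 0, 0, -0.01, 1, 0, 0, 5, 0, 0, 0, 1, 0, 0, 4.1, 0, 0, 0, 1, 0, 0, 2, 0, 0, 0, 1, 0, 0, 0, 0, 0, 0, 1],
)

```text
clock: 15.82
eef_pos: [472.0, 175.2, 163.1]
tool_rot: [3.141, 0.0, -0.151]
force: [0.2, 0.3, -0.5]
width: 47.8
gripper_force: 61.9
```

carry_out(
  deltas=[0, 0, 0, 0.0042, 0.0102, 0, 1, 0, 0, 0, 0.0097, 0.0242, 0, 1, 0, 0, 0, 0.0162, 0.0402, 0, 1, 0, 0, 0, 0.0162, 0.0402, 0, 1, 0, 0, 0, 0.0162, 0.0402, 0, 1, 0, 0, 0, 0.0162, 0.0402, 0, 1, 0, 0, 0, 0.0162, 0.0402, 0, 1, 0, 0, 0, 0.0162, 0.0402, 0, 1, 0, 0, 0, 0.0162, 0.0402, 0, 1, 0, 0, 0, 0.0162, 0.0402, 0, 1, 0, 0, 0, 0.0097, 0.0242, 0, 1, 0, 0, 0, 0.0042, 0.0102, 0, 1],
)

```text
clock: 17.32
eef_pos: [567.9, -237.4, 163.1]
tool_rot: [3.141, 0.0, -0.155]
force: [-0.4, 0.3, -0.9]
width: 48.0
gripper_force: 61.9
```

carry_out(
  deltas=[0, 0, 0, 0, 0, 0, 1, 0, 0, 0, 0, 0, 0, 1],
)

```text
clock: 17.58
eef_pos: [568.5, -232.7, 163.2]
tool_rot: [-3.14, 0.001, -0.15]
force: [-0.5, -0.1, -0.6]
width: 47.5
gripper_force: 61.9
```

```bash
python3 st.py 569.5 -234.2 70 -0.152; python3 - <<'E'
from h import *
s=ctrl.read_state();c=ctrl.calibration("wrist");im=ctrl.get_image("wrist")[:,:,::-1].copy();cv2.imwrite("pics/w6.png",im)
T=s["eef_pos"];R=Ro.from_euler("xyz",s["tool_rot"])
m=mask(im,(20,15,170),(45,120,255));m=cv2.morphologyEx(m,cv2.MORPH_OPEN,np.ones((3,3)))
b=blobs(m,500)[0];q=cv2.approxPolyDP(cv2.convexHull(b),8,True)[:,0]
for z in(T[2]+8.5,):
    P=np.array([plane(c,p,z,True) for p in q]);print(q.tolist(),np.round(R.inv().apply(P-T),1).tolist())
g=mask(im,(118,40,120),(150,255,255));
for k in blobs(g,200)[:3]:
    qq=cv2.approxPolyDP(cv2.convexHull(k),6,True)[:,0];print("glass",qq.tolist(),np.round([plane(c,p,40,True)[:2] for p in qq],1).tolist())
E
```

```text
17.57 [ 568.5 -232.7  163.2] [-3.1403e+00  7.0000e-04 -1.5030e-01] F [-0.5 -0.1 -0.6] w 47.5 61.9
tool delta mm [ 1.2  1.4 93.2]
turn deg [-0.08  0.04  0.1 ]
[[312, 25], [305, 280], [215, 282], [207, 26]] [[107.9, 23.9, -8.6], [-20.1, 24.5, -8.5], [-21.4, -24.0, -8.5], [107.5, -23.7, -8.5]]
glass [[298, 61], [297, 114], [225, 113], [224, 60]] [[674.1, -282.8], [626.5, -275.0], [637.0, -211.7], [684.7, -218.3]]
```

View pics/w6.png

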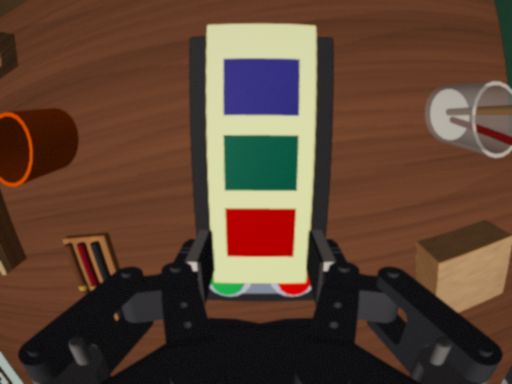

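The strip is over the lamp, roughly centred in the pads (image columns 207–312, rows 25–282). The pad's edges show evenly on both sides. I'll correct 1.3 mm sideways and lower.

carry_out(
  deltas=[0, 0, 0, 0, 0.0013, 0.025, 1, 0, 0, 0, 0, 0, 0.035, 1, 0, 0, 0, 0, 0, 0.03, 1, 0, 0, 0, 0, 0, 0.02, 1, 0, 0, 0, 0, 0, 0.005, 1, 0, 0, 0, 0, 0, 0, 1, 0, 0, 0, 0, 0, 0, 1],
)

```text
clock: 18.5
eef_pos: [569.3, -236.1, 49.5]
tool_rot: [3.141, -0.002, -0.152]
force: [0.1, 1.4, 0.3]
width: 47.4
gripper_force: 61.9
```

```bash
python3 st.py 568.5 -234 40 -0.152
```

```text
18.5 [ 569.3 -236.1   49.5] [ 3.1411e+00 -2.1000e-03 -1.5210e-01] F [0.1 1.4 0.3] w 47.4 61.9
tool delta mm [-1.1 -2.   9.5]
turn deg [ 0.03 -0.12 -0.01]
```

carry_out(
  deltas=[0, 0, 0, -0.001, -0.0015, 0.004, 1, 0, 0, 0, 0, 0, 0.003, 1, 0, 0, 0, 0, 0, 0, 1, 0, 0, 0, 0, 0, 0, 1],
)

```text
clock: 19.0
eef_pos: [567.7, -234.2, 41.3]
tool_rot: [3.142, -0.0, -0.152]
force: [-0.6, 0.6, -0.2]
width: 47.7
gripper_force: 61.9
```

carry_out(
  deltas=[0, 0, 0, 0, 0, 0.001, 1, 0, 0, 0, 0, 0, 0, 1, 0, 0, 0, 0, 0, 0, 1],
)

```text
clock: 19.38
eef_pos: [567.7, -234.2, 40.3]
tool_rot: [3.142, -0.0, -0.152]
force: [-0.3, 0.3, -0.9]
width: 47.6
gripper_force: 61.9
```

carry_out(
  deltas=[0, 0, 0, 0, 0, 0.001, 1, 0, 0, 0, 0, 0, 0, 1, 0, 0, 0, 0, 0, 0, 1],
)

```text
clock: 19.75
eef_pos: [567.7, -234.1, 39.3]
tool_rot: [-3.142, -0.0, -0.152]
force: [0.6, 0.1, -0.9]
width: 47.8
gripper_force: 61.9
```

carry_out(
  deltas=[0, 0, 0, 0, 0, 0.0007, 1, 0, 0, 0, 0, 0, 0, 1, 0, 0, 0, 0, 0, 0, 1],
)

```text
clock: 20.12
eef_pos: [567.7, -234.1, 38.6]
tool_rot: [3.142, -0.0, -0.152]
force: [-0.3, -1.5, -0.3]
width: 47.7
gripper_force: 61.9
```

carry_out(
  deltas=[0, 0, 0, 0, 0, 0.0005, 1, 0, 0, 0, 0, 0, 0, 1, 0, 0, 0, 0, 0, 0, 1],
)

```text
clock: 20.5
eef_pos: [567.7, -234.1, 38.1]
tool_rot: [3.142, -0.0, -0.152]
force: [0.4, 0.2, -0.1]
width: 47.8
gripper_force: 61.9
```

carry_out(
  deltas=[0, 0, 0, 0, 0, 0.0005, 1, 0, 0, 0, 0, 0, 0, 1, 0, 0, 0, 0, 0, 0, 1],
)

```text
clock: 20.88
eef_pos: [567.7, -234.1, 38.0]
tool_rot: [-3.142, -0.0, -0.152]
force: [-1.1, 0.4, 4.3]
width: 47.6
gripper_force: 62.5
```

carry_out(
  deltas=[0, 0, 0, 0, 0, 0, -0.25, 0, 0, 0, 0, 0, 0, -0.35, 0, 0, 0, 0, 0, 0, -0.4, 0, 0, 0, 0, 0, 0, -0.4, 0, 0, 0, 0, 0, -0.01, -0.4, 0, 0, 0, 0, 0, -0.03, -0.4, 0, 0, 0, 0, 0, -0.06, -0.4, 0, 0, 0, 0, 0, -0.06, -0.4, 0, 0, 0, 0, 0, -0.03, -0.4, 0, 0, 0, 0, 0, 0, -0.4, 0, 0, 0, 0, 0, 0, -0.4],
)

```text
clock: 22.25
eef_pos: [567.1, -233.8, 227.3]
tool_rot: [-3.141, 0.001, -0.152]
force: [0.7, 0.6, -0.5]
width: 59.7
gripper_force: 0.0
```

```bash
python3 st.py 481.5 -187 120 -0.152; python3 - <<'E'
from h import *
c=ctrl.calibration("wrist");im=ctrl.get_image("wrist")[:,:,::-1].copy();cv2.imwrite("pics/w7.png",im)
def corners(m):
    m=m.copy();m[:,:180]=0;m[:,340:]=0
    b=max(blobs(cv2.morphologyEx(m,cv2.MORPH_OPEN,np.ones((3,3))),100),key=cv2.contourArea);return cv2.approxPolyDP(cv2.convexHull(b),6,True)[:,0],b
q,_=corners(mask(im,(20,15,190),(45,110,255)));print("strip",q.tolist(),np.round([plane(c,p,46,True)[:2] for p in q],1).tolist())
g=mask(im,(118,40,120),(150,255,255));g=cv2.morphologyEx(g,cv2.MORPH_CLOSE,np.ones((5,5)));g[:,:180]=0;g[:,340:]=0
ys,xs=np.nonzero(g);q=cv2.approxPolyDP(cv2.convexHull(np.c_[xs,ys].astype(np.int32)),6,True)[:,0]
print("glass",q.tolist(),np.round([plane(c,p,40,True)[:2] for p in q],1).tolist())
m=mask(im,(55,140,90),(85,255,255));m[:230]=0;M=cv2.moments(blobs(m)[0]);p=(M["m10"]/M["m00"],M["m01"]/M["m00"]);print("green",p,plane(c,p,58,True))
E
```

```text
22.25 [ 567.1 -233.8  227.3] [-3.1413e+00  9.0000e-04 -1.5210e-01] F [ 0.7  0.6 -0.5] w 59.7 0.0
tool delta mm [-91.6 -33.3 107.4]
turn deg [-0.02  0.05 -0.01]
strip [[282, 73], [281, 187], [240, 187], [239, 73]] [[669.7, -273.7], [544.2, -254.6], [551.2, -208.7], [676.7, -228.0]]
glass [[293, 61], [291, 200], [228, 200], [225, 62]] [[682.3, -288.3], [525.1, -264.3], [536.3, -191.4], [692.6, -214.5]]
green (231.27637824023364, 249.03139832055493) [ 481.36972163 -186.64647376   58.        ]
```

View pics/w7.png

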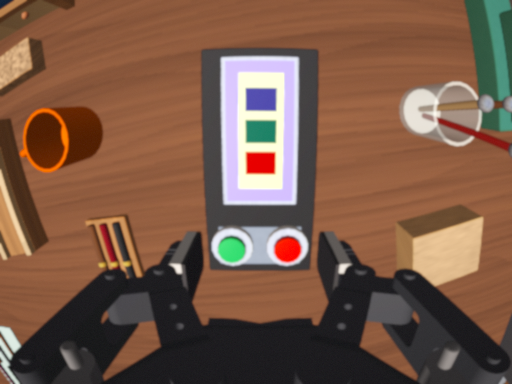

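The strip lies centred within the glass (rows 73–187 against glass rows 61–200), released. Green button at (231,249), i.e. world (481,-187). Next comes the press.

carry_out(
  deltas=[0, 0, 0, -0.0305, -0.0111, 0, 1, 0, 0, 0, -0.0305, -0.0111, 0.02, 1, 0, 0, 0, -0.0305, -0.0111, 0.04, 1, 0, 0, 0, 0, 0, 0.04, 1, 0, 0, 0, 0, 0, 0.03, 1, 0, 0, 0, 0, 0, 0.015, 1, 0, 0, 0, 0, 0, 0, 1, 0, 0, 0, 0, 0, 0, 1],
)

```text
clock: 23.3
eef_pos: [482.9, -187.7, 83.3]
tool_rot: [3.141, -0.001, -0.152]
force: [-0.3, 0.8, 0.3]
width: -0.1
gripper_force: 0.0
```

```bash
python3 st.py 481.4 -186.8 60 -0.152
```

```text
23.3 [ 482.9 -187.7   83.3] [ 3.1413e+00 -1.2000e-03 -1.5230e-01] F [-0.3  0.8  0.3] w -0.1 0.0
tool delta mm [-1.6 -0.6 23.3]
turn deg [ 0.02 -0.07 -0.02]
```

carry_out(
  deltas=[0, 0, 0, -0.0015, -0.0005, 0.01, 1, 0, 0, 0, 0, 0, 0.01, 1, 0, 0, 0, 0, 0, 0.003, 1, 0, 0, 0, 0, 0, 0.002, 1, 0, 0, 0, 0, 0, 0.002, 1, 0, 0, 0, 0, 0, 0, 1, 0, 0, 0, 0, 0, 0, 1],
)

```text
clock: 24.18
eef_pos: [480.9, -186.5, 56.1]
tool_rot: [-3.141, -0.0, -0.152]
force: [-1.8, 0.8, 6.8]
width: -0.0
gripper_force: 3.2
```

carry_out(
  deltas=[0, 0, 0, 0, 0, 0.002, 1, 0, 0, 0, 0, 0, 0.001, 1, 0, 0, 0, 0, 0, 0, 1],
)

```text
clock: 24.55
eef_pos: [480.9, -186.6, 55.6]
tool_rot: [-3.141, -0.001, -0.152]
force: [-5.8, 2.6, 33.5]
width: 0.1
gripper_force: 16.3
```

The stop came at z = 55.6, higher than expected. I'll ease off in small steps and read the spring force to tell a full press from a blocked one.

carry_out(
  deltas=[0, 0, 0, 0, 0, -0.003, 1, 0, 0, 0, 0, 0, 0, 1, 0, 0, 0, 0, 0, 0, 1],
)

```text
clock: 24.92
eef_pos: [480.9, -186.5, 56.0]
tool_rot: [-3.141, -0.0, -0.152]
force: [-1.3, 1.2, 9.3]
width: -0.2
gripper_force: 4.6
```

carry_out(
  deltas=[0, 0, 0, 0, 0, -0.001, 1, 0, 0, 0, 0, 0, 0, 1, 0, 0, 0, 0, 0, 0, 1],
)

```text
clock: 25.3
eef_pos: [480.9, -186.6, 56.5]
tool_rot: [-3.142, 0.0, -0.152]
force: [-0.9, 0.9, 4.0]
width: -0.0
gripper_force: 2.3
```

carry_out(
  deltas=[0, 0, 0, 0, 0, -0.002, 1, 0, 0, 0, 0, 0, 0, 1, 0, 0, 0, 0, 0, 0, 1],
)

```text
clock: 25.68
eef_pos: [480.8, -186.6, 58.6]
tool_rot: [-3.142, 0.0, -0.152]
force: [-1.6, 0.9, 3.7]
width: -0.2
gripper_force: 1.7
```

carry_out(
  deltas=[0, 0, 0, 0, 0, -0.002, 1, 0, 0, 0, 0, 0, 0, 1, 0, 0, 0, 0, 0, 0, 1],
)

```text
clock: 26.05
eef_pos: [480.9, -186.6, 60.6]
tool_rot: [-3.142, 0.0, -0.152]
force: [-0.2, 0.5, 2.7]
width: -0.1
gripper_force: 1.1
```

The force falls steadily from 4 N at z = 56.5 to 2.7 N at 60.6. That is the spring's own travel, so 55.6 was the hard bottom and the button was fully down. I'll retreat and make a final check.

carry_out(
  deltas=[0, 0, 0, 0, 0, -0.01, 1, 0, 0, 0, 0, 0, -0.04, 1, 0, 0, 0, 0, 0, -0.05, 1, 0, 0, 0, 0, 0, -0.05, 1, 0, 0, 0, -0.02, 0, -0.02, 1, 0, 0, 0, 0, 0, 0, 1, 0, 0, 0, 0, 0, 0, 1, 0, 0, 0, 0, 0, 0, 1],
)

```text
clock: 27.05
eef_pos: [461.1, -183.5, 229.6]
tool_rot: [-3.141, 0.002, -0.152]
force: [0.7, -0.1, 0.7]
width: -0.1
gripper_force: 0.0
```

```bash
python3 st.py; python3 - <<'E'
from h import *
im=ctrl.get_image("wrist")[:,:,::-1];s=ctrl.get_image("scene")[:,:,::-1]
cv2.imwrite("pics/v8.png",np.hstack([im[:,100:420],cv2.resize(s[190:290,155:272],(449,384))]))
E
```

```text
27.05 [ 461.1 -183.5  229.6] [-3.1414e+00  1.6000e-03 -1.5190e-01] F [ 0.7 -0.1  0.7] w -0.1 0.0
```

View pics/v8.png

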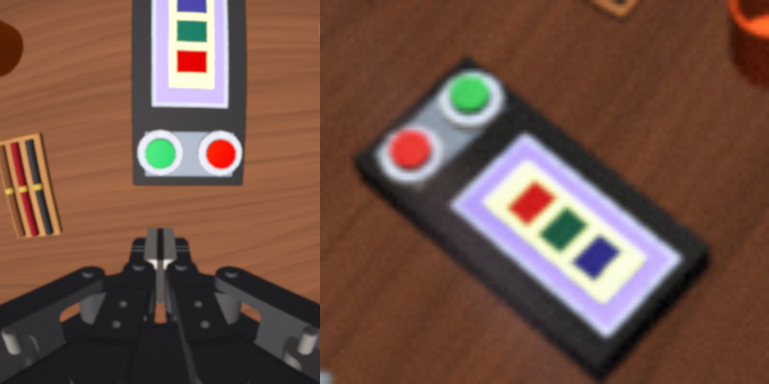

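The strip lies flat, well inside the glass. Both buttons are up, and the arm is clear.

```bash
python3 -c "
from cell import ctrl
print(ctrl.finish_job())"
```

```text
the job is handed in; nothing more can be done
None
```

The job is handed in at about 27 s: the strip lies flat and released wholly within the violet glass, the green button was then pressed to its stop and sprang back, and the red button and other objects were not touched.

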